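# Open the touch-up paint jar on the rack-repair bench

### The arm

A 6-joint arm with a two-finger parallel gripper is mounted at the origin on the work surface. World frame = base frame: x ahead of the robot, y to its left, z up, the work surface at z = 0. Lengths are in mm, angles in rad, forces in N, time in s.
With the tool pointing down it reaches from about 325 to 900 mm from the base axis. Payload 3.5 kg.
Tool frame: the origin (TCP) lies where the fingers leave the gripper's body, on its centre line; the fingertips stand 73 mm ahead of it and the grasp point (between the pads) lies 54 mm ahead of it; z points along the fingers, y is the line along which they close (so a half turn about z gives the same grasp; the last joint's range is limited). The gripper opens to 85 mm and grips with 20 to 120 N. Pads are 22 mm wide; open, the fingers measure 114 mm over their backs; the gripper's body (76 mm by 85 mm) begins 54 mm behind the grasp point. The pads swing forward as they close: fully open they stand 13 mm farther back than shut.
Start: joints at [1.054, 0.276, -0.026, 1.268, 0, 1.467], TCP at [251.313, 572.245, 303.913] pointing down, gripper open.
Joint ranges: [-3.12, 3.12], [-0.85, 1.88], [-1.08, 1.24], [-1.95, 2.15], [-1.57, 1.53], [-3.14, 3.14]. Speed limits (rad/s): [2.57, 2.57, 3.14, 3.14, 3.14, 3.14].

### API

Orientations are given as [roll, pitch, yaw] about the fixed x, y, z axes, in that order (R = Rz(yaw) Ry(pitch) Rx(roll)).
In Python, from cell import arm gives the robot as it stands.
- The arm moves only by the tool move_arm, never from a script. Its argument "commands" is one flat list of numbers, 7 for each row, row after row: the shift along the tool's x, y, z in m, then the turn, a rotation vector about the tool's x, y, z in degrees, then the finger opening in m, from 0 to 0.0854. In form: [dx, dy, dz, rx, ry, rz, hand, dx, dy, dz, rx, ry, rz, hand, ...]. A call has 1 to 8 rows; each row shifts and turns the commanded pose from where the row before left it, along the tool's axes as they then stand; what a row does not reach is not made up. A row lasts 1/10 s, in which the tool goes at most 50 mm and 8.59 degrees, less where a joint would pass 70% of its speed; a pose out of reach is approached as far as the arm can. A call is refused whole if a number of a shift passes 0.05 or a number of a turn 8.59, either way. A call with a gripper value outside its range is refused whole. The fingers move at their own pace and stop on an object; the grip force is fixed at half the most. Time passes only in rows, so rows that do not move let the fingers close. It gives the time, the measured TCP pose, the force, the opening and the grip force at its end, in the units of the state.
- arm.get_state(): the state, without advancing time (a new reading comes with each control period).
- arm.get_image(name): name is "scene" or "top" or "wrist"; returns the picture (400x640x3 uint8, red, green, blue); there is no depth.
- arm.camera_info(name): a dict with "intrinsics" (3x3 intrinsics, pixels), "eye" and "rotation" of the camera in the world. Camera axes: x right, y up, looking along -z (the intrinsics and any distortion apply to the point x, -y, -z); pixel columns grow to the right and rows downward; lengths in mm; the calibration is good to about 2 mm. A picture is of the moment at which its call begins: read the wrist's pose just before it. camera_info takes no time and is no camera call; for the wrist camera it gives the pose at the moment of the call.
- arm.sign_off(): hands the job in; it is judged then, once.
The state is a dict: "time": time; "qpos": joint angles; "joint_velocities": joint speeds; "effort": joint torques, N m; "tool_pos": TCP position; "tool_rot": TCP orientation; "wrist_force": force on the tool from outside, world axes, zero at the start; "torque": the same for the moment, N m; "width": finger opening in mm; "gripper_force": force on a finger pad.
Only numpy, scipy, OpenCV 4.12 (cv2) and the standard library are available. Lean on these libraries where they do the work, as an engineer would, in place of code of your own. Each camera call takes 0.05 s, during which the arm holds its last target. There are 200 camera calls.

### The job

The red touch-up paint on the bench shaker has had its mix: turn the shaker's selector knob back to off (the white ring), then unscrew the tight lid of the red jar counter-clockwise while its nest braces the jar, and stop turning when the threads let go. Lift the lid straight off and finish while holding it level in the gripper just above the open jar, a finger's breadth or two clear of the rim. Keep the jar seated in its nest throughout and leave the yellow jar and the other things on the bench alone.

Things in the scene. Friction and masses are not known exactly. Their poses are not given: they have to be found in the camera images.
- shaker: grey bench shaker, 300 x 290 mm, fixed to the bench. Origin on the bench under its middle; +x from control panel to jar platform, z up. Control deck 78 mm, platform top 100 mm above the bench. Two square nests (inner width 66 mm, walls 26 mm high) stand on the platform at x = +55, y = +65 and -65 mm; either may hold the red jar, which cannot turn in it but can be lifted out
- selector (a joint): angle of the selector knob (rad): 0 = off (white ring mark), 0.7 = slow (one white bar), 1.4 = fast (two bars); grows clockwise seen from above, stops at -0.15 and 1.55. A spring detent (about 0.12 N m to leave a mark) pulls it to the nearest of the three marks. It starts at slow or fast
- selector_grip (a point): grip point on the knob's upright axis (shaker's x = -93, y = 0 mm), on a grey bar 36 mm long, 12 mm wide, its top 7 mm above the point; a skirt of 17 mm radius has its top 24 mm below, the deck is 29 mm below. x runs along the bar to its red pointer line, z up. In the shaker's frame x points 0.7 rad left of +x at off, along +x at slow, 0.7 rad right at fast
- jar_red: red square jar, 62 x 62 mm, about 0.45 kg, standing loose in a nest with about 2 mm of play each way. Origin at the centre of its underside, z up. Body 78 mm high, then a round sloping shoulder up to 90 mm and a round neck of 21 mm radius. Pulling up on a lid still engaged lifts the jar with it
- cap_red: black round lid of the red jar, red daubs on top: 58 mm across, 22 mm high, 45 g. Origin at the centre of its lower edge, z up; shut, 98 mm above the jar's, x axes within 0.07 rad. Three-lug thread, tight: turned counter-clockwise from above it breaks loose (0.3 to 0.6 N m), then eases, hardly rising; the lugs let go after 52 to 60 degrees. From there to 85 it lifts straight off; turn no farther
- jar_yellow: yellow jar of the same shape and size with its lid (120 mm high, yellow daubs) in the other nest, origin at the centre of its underside; leave it alone
- wheel_a: black skate wheel 48 mm across and 20 mm high lying on the bench, bystander
- wheel_b: another black skate wheel, bystander
- spanner: steel spanner lying on the bench, bystander
- brush: paint brush lying on the bench, bystander
- tape: roll of yellow tape 100 mm across, 25 mm high, bystander
- thinner: white and silver can 66 mm across, 150 mm high, bystander
- cap_grip (a point): point on the red jar's lid's axis, 12 mm above its lower edge and 10 mm below its top: where to grip it by its ribbed side (29 mm radius); the jar's shoulder lies 20 mm below the lid's lower edge
- jar_rim (a point): centre of the mouth of the red jar, 116 mm above its underside (18 mm above the lower edge of the shut lid)
Mind the look-alikes: they are no part of the job. What is shaped like the cap_red but brown or orange is not meant.

How it is judged (in metres and radians):
On the way, in this order (a step that is already met when the one before it is completed fails the run):
1. the selector is at off (white ring), the lid still shut tight on the jar (value of joint selector between -0.12 and 0.12 rad and angle between the x axis of cap_red and the x axis of jar_red, either way round below 0.3 rad), for 0.2 s.
2. the lid has been unscrewed until its threads let go, the jar seated in its nest (angle between the x axis of cap_red and the x axis of jar_red, either way round above 0.93 rad and z of jar_red in the frame of shaker below 0.104 m), for 0.1 s.
At the end, for the whole second after the job is handed in: selector within 0.12 rad of off; lid held still by the gripper's fingers (over 1 N), level within 0.2 rad, its lower edge 4 to 49 mm above the rim of the red jar and within 20 mm of its axis, not touching the jar; jar upright and down in its nest (within 3 mm) (value of joint selector between -0.12 and 0.12 rad and z of cap_red in the frame of jar_red between 0.12 and 0.165 m and horizontal distance between cap_red and jar_red below 0.02 m and angle between cap_red's own z axis and vertical below 0.2 rad and contact force between cap_red and the fingers above 1 N and contact force between cap_red and jar_red below 0.1 N and linear speed of cap_red below 0.03 m/s and z of jar_red in the frame of shaker below 0.103 m and angle between jar_red's own z axis and vertical below 0.06 rad); the arm keeps its last pose, push and grip.
It fails at once if the red jar is lifted 8 mm or tipped in its nest (z of jar_red in the frame of shaker above 0.108 m or angle between jar_red's own z axis and vertical above 0.15 rad).
It fails at once if the lid is turned on past 88 degrees while still on the jar (angle between the x axis of cap_red and the x axis of jar_red, either way round above 1.53 rad and z of cap_red in the frame of jar_red below 0.102 m).
It fails at once if the yellow jar is disturbed (distance of jar_yellow from where it was at the start of the episode above 0.01 m).
It fails at once if another thing on the bench is knocked away (distance of any of wheel_a, wheel_b, spanner, brush, tape, thinner from where it was at the start of the episode above 0.02 m).
It also fails if it takes over 48 s, if anything falls off the work surface, if the arm or the gripper's body presses on something with over 40 N, if the wrist force passes 120 N, or if a joint passes its speed limit or range.

## Working session

There is one attempt and no reset: what is moved stays moved. The work goes in short steps, Python scripts to look and compute and a tool call to move; the robot and the scene stay as the last step left them, time stands still between calls to the robot, and variables do not carry over. Pictures are saved under pics/ and viewed, at most 10 in all, crops included, and the job is handed in when it is done.

Besides the shell and the picture viewer there is one more tool, called after "Request:" as name(argument=value, ...), one argument or row to a line, values as JSON. move_arm: Moves the arm, as the interface text tells. Its arguments: {"type":"object","properties":{"commands":{"type":"array","items":{"type":"number"}}},"required":["commands"]}

```bash
mkdir -p pics; python3 - <<'E'
from cell import arm
import cv2,numpy as np
for n in ["top","scene"]:
    im=arm.get_image(n); cv2.imwrite(f"pics/{n}0.png",im[:,:,::-1])
    c=arm.camera_info(n); print(n,c)
print(arm.get_state())
E
```

```text
top {'intrinsics': array([[376.47705037,   0.        , 319.73662021],
       [  0.        , 376.47705037, 201.0812818 ],
       [  0.        ,   0.        ,   1.        ]]), 'eye': array([ 348.43123673,  -39.46716889, 1277.72458561]), 'rotation': array([ 0.15524625,  0.01472647, -1.57743467])}
scene {'intrinsics': array([[443.87902566,   0.        , 316.0183426 ],
       [  0.        , 443.87902566, 199.0774397 ],
       [  0.        ,   0.        ,   1.        ]]), 'eye': array([1494.03170337, -674.16752047, 1180.65438298]), 'rotation': array([ 0.84697201, -0.00846383,  1.00426773])}
{'time': 0.1, 'qpos': array([ 1.05357238e+00,  2.77076358e-01, -2.77506839e-02,  1.26801843e+00,
       -8.31124494e-06,  1.46741575e+00]), 'joint_velocities': array([-0.00162377, -0.00322458,  0.00411502, -0.0004081 , -0.00025967,
        0.00043165]), 'effort': array([-4.63782339e-05, -4.46708107e+01,  2.96128571e+01,  8.42772162e-03,
       -9.92030982e-05, -6.47902809e-06]), 'tool_pos': array([251.04937427, 571.74267856, 302.85604668]), 'tool_rot': array([-3.13955359e+00, -2.03198017e-04,  2.72774908e+00]), 'wrist_force': array([-0.49885253,  0.86560777, -0.23326331]), 'torque': array([ 0.03459319, -0.02617238,  0.01648871]), 'gripper_force': 0.0, 'width': 85.23553938845215}
```

View pics/top0.png

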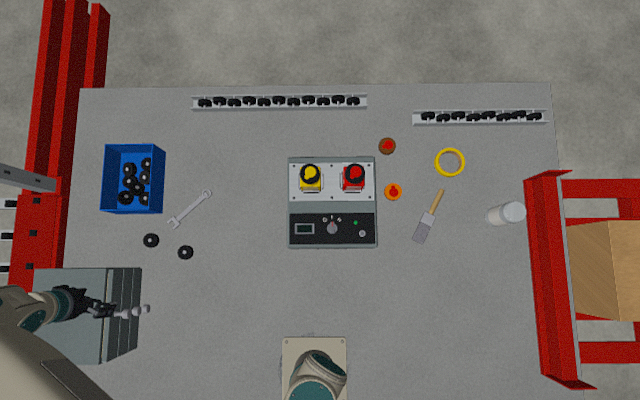

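View pics/scene0.png

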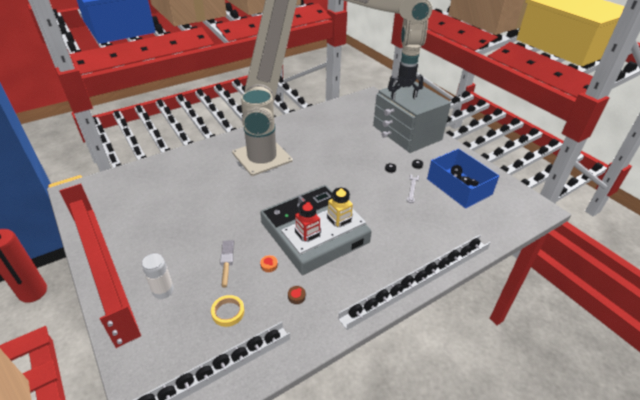

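The top view shows the shaker at about (333,202), with the knob at (332,227), the red jar at (353,176) and the yellow one at (311,176). The red jar stands on the −y side. Next I measure.

```bash
cat > h.py <<'E'
import numpy as np,cv2
from scipy.spatial.transform import Rotation as R
def rot(r): r=np.asarray(r); return r if r.shape==(3,3) else R.from_euler('xyz',r).as_matrix()
def ray(c,u,v):
    K=c['intrinsics']; d=np.array([(u-K[0,2])/K[0,0],-(v-K[1,2])/K[1,1],-1.]); return np.array(c['eye']),rot(c['rotation'])@d
def onz(c,u,v,z):
    e,d=ray(c,u,v); return e+d*(z-e[2])/d[2]
def proj(c,p):
    q=rot(c['rotation']).T@(np.array(p)-c['eye']); K=c['intrinsics']; return K[0,0]*q[0]/-q[2]+K[0,2],-K[1,1]*q[1]/-q[2]+K[1,2]
E
python3 - <<'E'
from h import *
from cell import arm
c=arm.camera_info("top")
print(proj(c,[0,0,0]))
im=cv2.imread("pics/top0.png")
for u,v in [(288,157),(374,157),(377,248),(289,248)]: print('corner',onz(c,u,v,78 if v>200 else 100).round())
hsv=cv2.cvtColor(im,cv2.COLOR_BGR2HSV)
def blobs(m,nm):
    n,l,s,ce=cv2.connectedComponentsWithStats(m)
    for i in range(1,n):
        if s[i,4]>8 and 280<ce[i][0]<400 and 130<ce[i][1]<260: print(nm,s[i],ce[i].round(1),onz(c,*ce[i],220).round(),onz(c,*ce[i],107).round())
blobs(cv2.inRange(hsv,(0,150,80),(8,255,255)),'red')
blobs(cv2.inRange(hsv,(20,130,80),(35,255,255)),'yel')
cv2.imwrite("pics/crop.png",cv2.resize(im[150:255,282:382],None,fx=5.6,fy=5.6,interpolation=cv2.INTER_CUBIC))
E
```

```text
(np.float64(314.02689955079353), np.float64(369.91679139747976))
corner [678.  78. 100.]
corner [ 675. -199.  100.]
corner [ 385. -203.   78.]
corner [387.  75.  78.]
red [382 140  11  10  79] [387.4 144.5] [ 679. -223.  220.] [ 714. -242.  107.]
red [343 167  21  23 118] [349.8 181.1] [ 571. -112.  220.] [ 595. -119.  107.]
red [350 166  12  13 113] [355.1 171.6] [ 599. -127.  220.] [ 626. -136.  107.]
red [389 186   9  11  66] [393.1 191.2] [ 541. -234.  220.] [ 561. -255.  107.]
yel [304 166  13  14 128] [309.6 172.2] [599.   4. 220.] [625.   8. 107.]
yel [318 167   3   6  10] [318.8 169.3] [607. -23. 220.] [634. -21. 107.]
yel [300 174  21  17 130] [310.7 183.8] [565.   1. 220.] [588.   5. 107.]
```

View pics/crop.png

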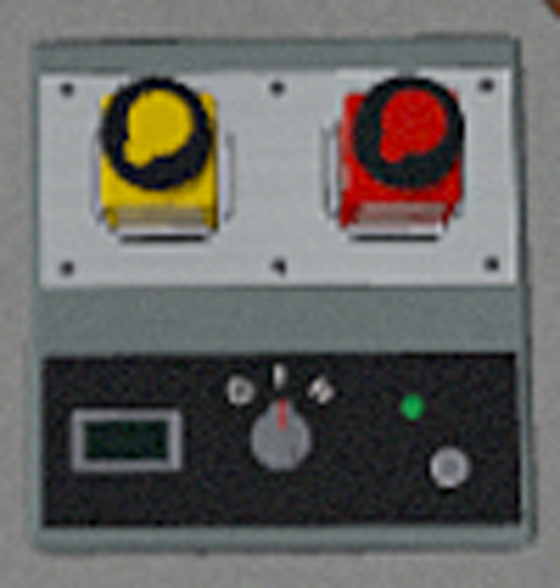

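The crop shows the knob's red pointer straight up, at slow. Off is to the left, so counter-clockwise. The red lid's centre is at crop (408,132) and the knob at (281,438).

```bash
python3 - <<'E'
from h import *
from cell import arm
c=arm.camera_info("top")
f=lambda u,v,z:onz(c,282+u/5.6-.4,150+v/5.6-.4,z).round(1)
for n,a in dict(knob=(281,438,107),lid=(408,132,220),ylid=(157,133,220),s1=(68,88,100),s2=(486,86,100),s3=(492,264,100),s4=(67,267,100)).items(): print(n,f(*a))
E
```

```text
knob [447.3 -60.4 107. ]
lid [ 594.4 -125.3  220. ]
ylid [595.1   3.6 220. ]
s1 [650.1  59.5 100. ]
s2 [ 648.8 -180.2  100. ]
s3 [ 545.4 -180.9  100. ]
s4 [545.8  59.7 100. ]
```

Request:
move_arm(
  commands=[0,0,0,0,0,-7.9,0.0854,0,0,0,0,0,-7.9,0.0854,0,0,0,0,0,-7.9,0.0854,-0.015,-0.048,0,0,0,0,0.0854,-0.015,-0.048,0,0,0,0,0.0854,-0.015,-0.048,0,0,0,0,0.0854,-0.015,-0.048,0,0,0,0,0.0854,-0.015,-0.048,0,0,0,0,0.0854],
)

```text
time: 0.9
tool_pos: [325.7, 331.7, 303.5]
tool_rot: [-3.141, -0.0, -3.141]
wrist_force: [1.3, 0.2, 0.6]
width: 85.7
gripper_force: 0.0
```

Request:
move_arm(
  commands=[-0.015,-0.048,0,0,0,0,0.0854,-0.015,-0.048,0,0,0,0,0.0854,-0.015,-0.048,0,0,0,0,0.0854,-0.015,-0.048,0,0,0,0,0.0854,-0.015,-0.048,0,0,0,0,0.0854,-0.015,-0.048,0,0,0,0,0.05,-0.015,-0.048,0,0,0,0,0.05,0,0,0,0,0,0,0.05],
)

```text
time: 1.7
tool_pos: [431.7, -5.5, 303.9]
tool_rot: [-3.139, 0.001, 3.133]
wrist_force: [-0.4, 0.8, 0.0]
width: 50.0
gripper_force: 0.0
```

```bash
python3 - <<'E'
from h import *
from cell import arm
s=arm.get_state(); print(s['time'],s['tool_pos'],s['tool_rot'],s['qpos'],s['width'])
c=arm.camera_info("wrist"); print(c)
im=arm.get_image("wrist"); cv2.imwrite("pics/w1.png",im[:,:,::-1])
for p in [(447,-60.5,114),(594.5,-125.5,220)]: print(proj(c,p))
E
```

```text
1.7 [431.74322842  -5.47546966 303.88968099] [-3.13948583e+00  1.29588700e-03  3.13268734e+00] [-0.16165998 -0.07251033 -0.41663918  1.2250661  -0.0018851  -0.15275482] 50.01413018037638
{'intrinsics': array([[308.51482851,   0.        , 314.28889035],
       [  0.        , 308.51482851, 196.9843816 ],
       [  0.        ,   0.        ,   1.        ]]), 'eye': array([356.20085771,  -5.01048582, 373.77925788]), 'rotation': array([-3.01843670e-01,  7.52011372e-04,  1.56174405e+00])}
(np.float64(253.22830116823582), np.float64(208.1164443526983))
(np.float64(147.0524298739927), np.float64(455.6171089239013))
```

View pics/w1.png

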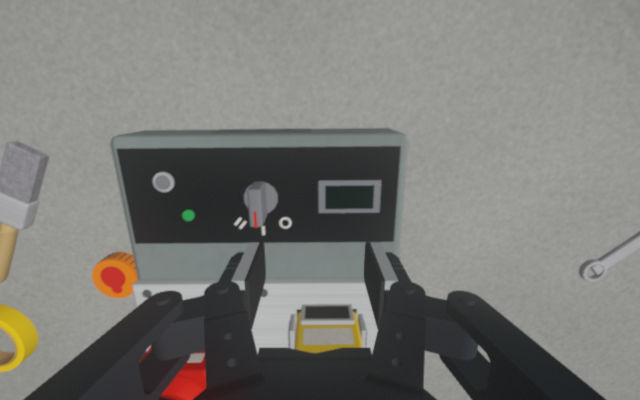

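The bar's top runs from about (256,185) to (255,228), with the red pointer at (255,218). The knob's predicted position was (253,208), so I refine it.

```bash
python3 - <<'E'
from h import *
from cell import arm
c=arm.camera_info("wrist")
im=cv2.imread("pics/w1.png"); hsv=cv2.cvtColor(im,cv2.COLOR_BGR2HSV)
m=cv2.inRange(hsv,(0,110,60),(10,255,255))|cv2.inRange(hsv,(170,110,60),(180,255,255)); m[:180]=0;m[235:]=0;m[:,:235]=0;m[:,275:]=0
v,u=np.nonzero(m); print(u.mean(),v.min(),v.max()); print(onz(c,u.mean(),v.min(),114),onz(c,u.mean(),v.max()+1,114))
for v in (190,197,205,212): print(v,''.join('%4d'%x for x in im[v,240:282,0]))
# panel corners & screen
for u,v,z in [(118,148,78),(400,144,78)]: print(onz(c,u,v,z))
E
```

```text
255.02 212 228
[449.20444604 -56.19870267 114.        ] [465.63673642 -57.24048017 114.        ]
190   43  43  42  43  51  79 107 112 109 116 118 119 120 121 121 122 122 123 126 126 121 114 112 111 112 118 125 129 130 129 130 129 129 129 121 101  70  45  44  44  43  41
197   40  41  48  73 108 124 124 113 109 118 125 126 126 127 128 129 130 130 133 134 129 119 112 112 112 115 122 127 129 129 129 129 129 128 129 129 125 104  67  45  43  42
205   41  42  42  41  46  67  96 109 108 113 122 126 126 128 128 129 130 130 133 134 133 124 115 112 112 113 118 125 128 128 128 127 128 128 126 111  79  49  43  42  43  43
212   39  41  43  41  41  41  42  47  67  96 117 124 120 103  78  80 107 123 131 134 135 128 118 113 112 112 115 116 107  94  68  49  41  43  43  42  44  43  42  44  42  43
[ 396.35782597 -190.31597399   78.        ]
[394.39009614  78.88647981  78.        ]
```

Request:
move_arm(
  commands=[-0.008,-0.027,0,0,0,-0.4,0.04,-0.0076,-0.026,0,0,0,0,0.04,0,0,0.03,0,0,0,0.04,0,0,0.03,0,0,0,0.04,0,0,0.03,0,0,0,0.04,0,0,0.03,0,0,0,0.04,0,0,0.022,0,0,0,0.04,0,0,0,0,0,0,0.04],
)

```text
time: 2.55
tool_pos: [442.6, -51.1, 158.7]
tool_rot: [3.139, -0.008, -3.132]
wrist_force: [-0.3, -0.1, 0.1]
width: 40.1
gripper_force: 0.0
```

```bash
python3 - <<'E'
from h import *
from cell import arm
s=arm.get_state(); print(s['time'],s['tool_pos'],s['tool_rot'],s['width'],s['wrist_force'])
im=arm.get_image("wrist"); cv2.imwrite("pics/w2.png",im[:,:,::-1])
E
```

```text
2.55 [442.5759743  -51.06810458 158.65494676] [ 3.1389295  -0.00805796 -3.13247546] 40.0570287584593 [-0.34344498 -0.08388485  0.06705007]
```

View pics/w2.png

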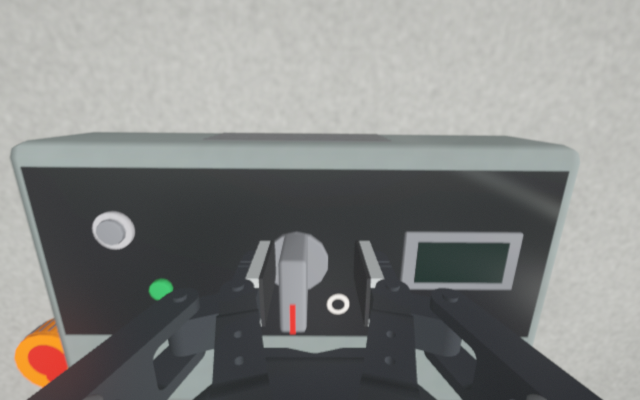

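The bar sits at u≈293, left of the pads' midpoint at u≈313, so I shift about 7 mm toward −y and then close.

Request:
move_arm(
  commands=[-0.0047,-0.0073,-0.002,0,0,0.5,0.04,0,0,0,0,0,0,0.04,0,0,0,0,0,0,0.02,0,0,0,0,0,0,0.02],
)

```text
time: 3.0
tool_pos: [451.4, -60.9, 164.9]
tool_rot: [-3.141, 0.002, 3.14]
wrist_force: [-0.8, -0.6, 0.5]
width: 20.3
gripper_force: 0.0
```

Request:
move_arm(
  commands=[0,0,0,0,0,0,0.008,0,0,0,0,0,0,0.008,0,0,0,0,0,0,0.008,0,0,0,0,0,0,0.008],
)

```text
time: 3.4
tool_pos: [451.1, -60.5, 164.7]
tool_rot: [3.141, 0.001, 3.14]
wrist_force: [-0.6, 0.8, 6.4]
width: 11.2
gripper_force: 59.0
```

Request:
move_arm(
  commands=[0,0,0,0,0,0,0.025,0,0,0,0,0,0,0.025,0.004,0,0.0035,0,0,0,0.025,0,0,0,0,0,0,0.025,0,0,0,0,0,0,0.008,0,0,0,0,0,0,0.008,0,0,0,0,0,0,0.008,0,0,0,0,0,0,0.008],
)

```text
time: 4.2
tool_pos: [446.2, -60.5, 160.1]
tool_rot: [3.141, -0.001, 3.14]
wrist_force: [-1.5, 1.1, -0.1]
width: 11.3
gripper_force: 59.3
```

Request:
move_arm(
  commands=[0,0,0,0,0,-5,0.008,0,0,0,0,0,-5,0.008,0,0,0,0,0,-5,0.008,0,0,0,0,0,0,0.008],
)

```text
time: 4.6
tool_pos: [446.2, -60.9, 160.1]
tool_rot: [-3.141, -0.001, -2.882]
wrist_force: [-2.2, -0.5, -1.1]
width: 11.3
gripper_force: 59.3
```

Request:
move_arm(
  commands=[0,0,0,0,0,-6,0.008,0,0,0,0,0,-6,0.008,0,0,0,0,0,-6,0.008,0,0,0,0,0,-7,0.008,0,0,0,0,0,0,0.008,0,0,0,0,0,0,0.008],
)

```text
time: 5.2
tool_pos: [446.6, -61.4, 160.2]
tool_rot: [-3.14, -0.002, -2.449]
wrist_force: [-1.7, -5.0, -3.5]
width: 10.6
gripper_force: 58.9
```

Request:
move_arm(
  commands=[0,0,0,0,0,0,0.03,0,0,0,0,0,0,0.03,0,0,0,0,0,0,0.03,0,0,-0.03,0,0,0,0.03,0,0,-0.04,0,0,0,0.05,0,0,-0.05,0,0,0,0.0854,0,0,-0.03,0,0,0,0.0854,0,0,0,0,0,0,0.0854],
)

```text
time: 6.0
tool_pos: [449.9, -61.3, 316.3]
tool_rot: [-3.132, 0.007, -2.446]
wrist_force: [1.5, -0.9, -0.2]
width: 84.5
gripper_force: 0.0
```

```bash
python3 - <<'E'
from h import *
from cell import arm
s=arm.get_state(); print(s['time'],s['tool_pos'],s['tool_rot'],s['qpos'])
im=arm.get_image("wrist"); cv2.imwrite("pics/w3.png",im[:,:,::-1])
c=arm.camera_info("wrist");a=c['eye'];print(a)
for p in [(594.5,-125.5,220)]: print(proj(c,p))
E
```

```text
6.0 [449.93162481 -61.26044354 316.32059591] [-3.13232853  0.00721813 -2.44558377] [-2.78222261e-01 -4.39479092e-02 -3.63508105e-01  1.23951707e+00
  7.66482726e-04 -9.74193221e-01]
[ 390.22961551 -109.72395817  383.14934629]
(np.float64(94.97730809686291), np.float64(336.4485537162825))
```

View pics/w3.png

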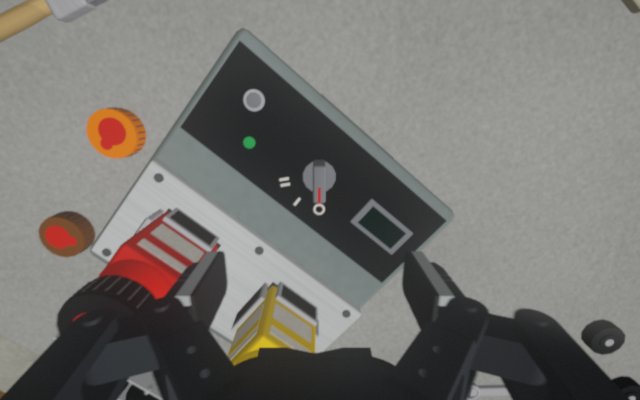

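The picture shows the pointer on the white ring at (319,210), so the selector is at off. I turn the wrist back and go above the red lid.

Request:
move_arm(
  commands=[0,0,-0.005,0,0,8,0.0854,0,0,0,0,0,8,0.0854,0,0,0,0,0,8,0.0854,0,0,0,0,0,8,0.0854,0,0,0,0,0,8,0.0854,-0.048,-0.0213,0,0,0,0,0.0854,-0.048,-0.0213,0,0,0,0,0.0854,-0.048,-0.0213,0,0,0,0,0.0854],
)

```text
time: 6.85
tool_pos: [584.2, -121.9, 313.4]
tool_rot: [3.14, -0.002, 3.14]
wrist_force: [-0.4, 0.1, 0.5]
width: 85.4
gripper_force: 0.0
```

Request:
move_arm(
  commands=[0,0,0,0,0,0,0.0854,0,0,0,0,0,0,0.0854,0,0,0,0,0,0,0.0854],
)

```text
time: 7.15
tool_pos: [582.3, -121.1, 314.1]
tool_rot: [3.14, -0.003, 3.14]
wrist_force: [-0.0, 0.6, 0.5]
width: 85.3
gripper_force: 0.0
```

```bash
python3 - <<'E'
from h import *
from cell import arm
s=arm.get_state(); print(s['time'],s['tool_pos'],s['tool_rot'])
im=arm.get_image("wrist"); cv2.imwrite("pics/w4.png",im[:,:,::-1])
c=arm.camera_info("wrist");print(proj(c,(594.5,-125.5,220)),proj(c,(565.5,-125.5,198)))
t=arm.get_image("top"); 
ct=arm.camera_info("top"); print(proj(ct,(594.5,-125.5,220)))
E
```

```text
7.15 [ 582.32770947 -121.11548373  314.05526991] [ 3.14030659e+00 -3.11106072e-03  3.13977300e+00]
(np.float64(306.9028718489905), np.float64(256.2431095079873)) (np.float64(307.21445416332807), np.float64(198.59074689653136))
(np.float64(354.5252381712225), np.float64(173.12586596184846))
```

View pics/w4.png

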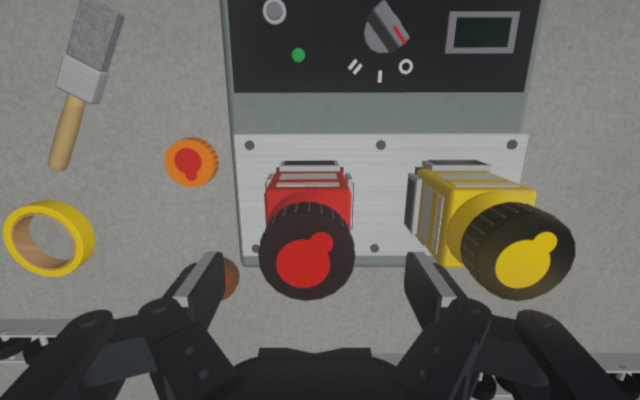

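The lid's centre is at about (307,254) against a predicted (307,256). That is within 1 mm, so I descend.

Request:
move_arm(
  commands=[-0.012,-0.0044,0,0,0,0,0.0854,0,0,0,0,0,0,0.0854,0,0,0,0,0,0,0.0854,0,0,0.015,0,0,0,0.0854,0,0,0.015,0,0,0,0.0854,0,0,0.012,0,0,0,0.0854,0,0,0.01,0,0,0,0.0854,0,0,0,0,0,0,0.0854],
)

```text
time: 8.05
tool_pos: [594.3, -125.8, 260.5]
tool_rot: [3.14, -0.005, 3.14]
wrist_force: [0.3, -0.4, 0.6]
width: 85.1
gripper_force: 0.0
```

Request:
move_arm(
  commands=[0,0,0,0,0,0,0.0854,0,0,0,0,0,0,0.0854,0,0,0,0,0,0,0.0854],
)

```text
time: 8.35
tool_pos: [596.2, -126.4, 264.3]
tool_rot: [-3.141, 0.002, 3.14]
wrist_force: [0.3, -1.0, -0.0]
width: 85.5
gripper_force: 0.0
```

Request:
move_arm(
  commands=[0,0,0,0,0,0,0.0854,0,0,0,0,0,0,0.0854,0,0,0,0,0,0,0.0854],
)

```text
time: 8.65
tool_pos: [595.8, -126.2, 263.7]
tool_rot: [-3.141, 0.0, 3.14]
wrist_force: [0.2, -0.0, -0.1]
width: 85.5
gripper_force: 0.0
```

Request:
move_arm(
  commands=[0,0,0,0,0,0,0.066,0,0,0,0,0,0,0.066,0,0,0,0,0,0,0.066],
)

```text
time: 8.95
tool_pos: [595.7, -126.2, 263.4]
tool_rot: [3.142, -0.0, 3.14]
wrist_force: [0.3, -0.2, -0.0]
width: 66.1
gripper_force: 0.0
```

Request:
move_arm(
  commands=[0.0014,0.0003,0.0015,0,0,0,0.066,0,0,0,0,0,0,0.066,0,0,0,0,0,0,0.06,0,0,0,0,0,0,0.055,0,0,0,0,0,0,0.05,0,0,0,0,0,0,0.05,0,0,0,0,0,0,0.05,0,0,0,0,0,0,0.05],
)

```text
time: 9.75
tool_pos: [594.6, -125.9, 262.3]
tool_rot: [-3.142, 0.001, 3.14]
wrist_force: [-0.3, -0.0, 3.1]
width: 56.9
gripper_force: 65.2
```

Request:
move_arm(
  commands=[0,0,0,0,0,-3,0.05,0,0,0,0,0,-3,0.05,0,0,0,0,0,-3,0.05,0,0,0,0,0,-3,0.05,0,0,0,0,0,-3,0.05,0,0,0,0,0,0,0.05],
)

```text
time: 10.35
tool_pos: [594.6, -126.1, 262.4]
tool_rot: [-3.141, 0.001, -2.882]
wrist_force: [0.5, 0.8, 4.0]
width: 57.1
gripper_force: 65.3
```

Request:
move_arm(
  commands=[0,0,0,0,0,-5,0.05,0,0,0,0,0,-5,0.05,0,0,0,0,0,-5,0.05,0,0,0,0,0,-5,0.05,0,0,0,0,0,-5,0.05,0,0,0,0,0,0,0.05],
)

```text
time: 10.95
tool_pos: [594.6, -126.1, 262.5]
tool_rot: [-3.141, 0.0, -2.446]
wrist_force: [0.6, 1.3, 5.0]
width: 56.7
gripper_force: 65.4
```

```bash
python3 - <<'E'
from h import *
from cell import arm
s=arm.get_state(); print(s)
im=arm.get_image("wrist"); cv2.imwrite("pics/w5.png",im[:,:,::-1])
E
```

```text
{'time': 10.95, 'qpos': array([-3.15152119e-01,  2.69545963e-01, -1.24384467e-01,  1.17570136e+00,
       -1.97116733e-04, -1.01037896e+00]), 'joint_velocities': array([ 0.00102523, -0.00173982,  0.00072471, -0.00217097, -0.00079614,
        0.05859933]), 'effort': array([-2.85505486e-02, -4.04792869e+01,  2.64865959e+01,  2.87384359e-02,
        7.72206349e-04, -2.51793461e-01]), 'tool_pos': array([ 594.63989841, -126.06723517,  262.51534166]), 'tool_rot': array([-3.14050148e+00,  4.52031294e-04, -2.44636568e+00]), 'wrist_force': array([0.58705139, 1.2583971 , 4.95032187]), 'torque': array([-0.04622036, -0.025027  ,  0.05250528]), 'gripper_force': 65.42190502543235, 'width': 56.746376394947035}
```

View pics/w5.png

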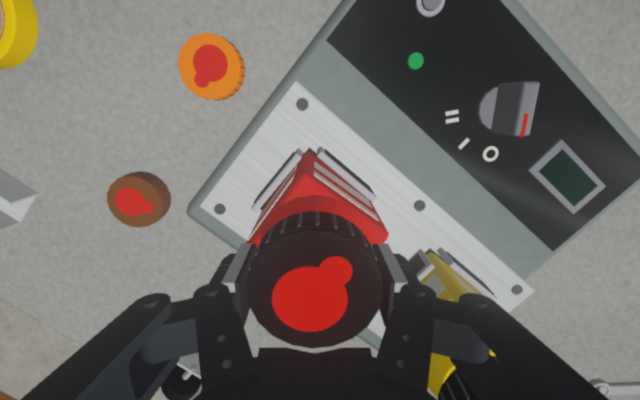

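The red daub keeps its place in the gripper's view while the jar has turned about 40° under it, so the lid turns without slipping. I turn it 30° more.

Request:
move_arm(
  commands=[0,0,0,0,0,-5,0.05,0,0,0,0,0,-5,0.05,0,0,0,0,0,-5,0.05,0,0,0,0,0,-5,0.05,0,0,0,0,0,-5,0.05,0,0,0,0,0,-5,0.05,0,0,0,0,0,0,0.05,0,0,0,0,0,0,0.05],
)

```text
time: 11.8
tool_pos: [594.6, -126.0, 262.5]
tool_rot: [-3.14, -0.0, -1.924]
wrist_force: [-0.4, -0.9, 4.6]
width: 56.3
gripper_force: 65.5
```

Request:
move_arm(
  commands=[0,0,0,0,0,0,0.05,0,0,-0.002,0,0,0,0.05,0,0,-0.002,0,0,0,0.05,0,0,0,0,0,0,0.05],
)

```text
time: 12.2
tool_pos: [594.1, -126.0, 265.4]
tool_rot: [3.141, -0.0, -1.923]
wrist_force: [1.2, -0.8, -0.8]
width: 56.9
gripper_force: 64.9
```

```bash
python3 - <<'E'
from h import *
from cell import arm
s=arm.get_state(); print(s['tool_pos'],s['wrist_force'],s['torque'])
im=arm.get_image("wrist"); cv2.imwrite("pics/w6.png",im[:,:,::-1])
E
```

```text
[ 594.14774408 -126.04591316  265.43312514] [ 1.17304622 -0.84411355 -0.76265618] [-0.21837126 -0.17757588 -0.02519285]
```

View pics/w6.png

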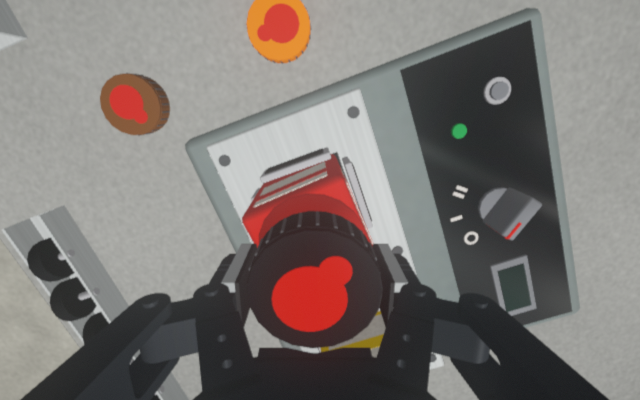

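The wrist force is only −0.8 N, about the lid's own weight, and the daub hasn't moved in the view: the threads have let go. I lift slowly.

Request:
move_arm(
  commands=[0,0,-0.003,0,0,0,0.05,0,0,-0.003,0,0,0,0.05,0,0,0,0,0,0,0.05],
)

```text
time: 12.55
tool_pos: [594.4, -125.9, 272.5]
tool_rot: [-3.141, 0.0, -1.922]
wrist_force: [0.2, -0.3, -1.1]
width: 56.7
gripper_force: 64.9
```

Request:
move_arm(
  commands=[0,0,-0.006,0,0,0,0.05,0,0,-0.006,0,0,0,0.05,0,0,-0.006,0,0,0,0.05,0,0,-0.006,0,0,0,0.05,0,0,-0.005,0,0,0,0.05,0,0,-0.003,0,0,0,0.05,0,0,0,0,0,0,0.05,0,0,0,0,0,0,0.05],
)

```text
time: 13.35
tool_pos: [594.2, -125.9, 303.8]
tool_rot: [3.141, 0.0, -1.922]
wrist_force: [0.3, -0.5, -1.0]
width: 57.0
gripper_force: 64.9
```

Request:
move_arm(
  commands=[0,0,0,0,0,0,0.05,0,0,0,0,0,0,0.05,0,0,0,0,0,0,0.05,0,0,0,0,0,0,0.05,0,0,0,0,0,0,0.05,0,0,0,0,0,0,0.05,0,0,0,0,0,0,0.05,0,0,0,0,0,0,0.05],
)

```text
time: 14.15
tool_pos: [594.3, -125.9, 303.9]
tool_rot: [-3.142, -0.0, -1.922]
wrist_force: [-0.3, -0.1, -0.8]
width: 56.7
gripper_force: 64.9
```

```bash
python3 - <<'E'
from h import *
from cell import arm
s=arm.get_state(); print(s['tool_pos'],s['tool_rot'],s['wrist_force'],s['width'],s['gripper_force'],s['joint_velocities'].round(4))
im=arm.get_image("wrist"); b=arm.get_image("scene")
b=cv2.resize(b[170:280,250:390],(800,600))[:, :, ::-1]
cv2.imwrite("pics/w7.png",np.hstack([cv2.resize(im[:,:,::-1],(400,300)),cv2.resize(b,(400,300))]))
E
```

```text
[ 594.30340925 -125.90307796  303.93353038] [-3.14154452e+00 -4.53188824e-06 -1.92177651e+00] [-0.27660879 -0.08816662 -0.84319483] 56.74281388295392 64.92369664949365 [-0.0014  0.0005 -0.0004  0.0007 -0.0011  0.0005]
```

View pics/w7.png

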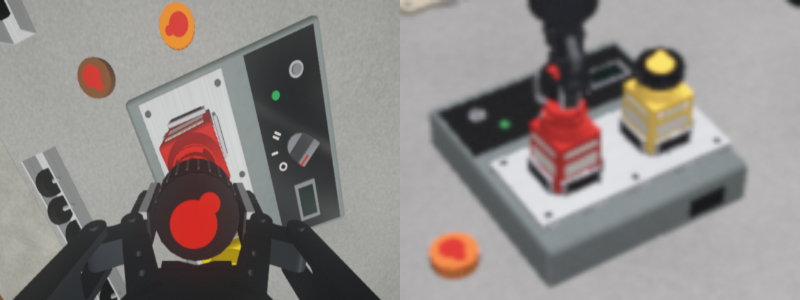

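The left half shows the lid still held at (195,205). In the right half the open red jar is seated in its nest at (565,145) with the lid above it, and the knob still points at the ring. I hand it in.

```bash
python3 -c "
from cell import arm
print(arm.sign_off())"
```

```text
the job is handed in; nothing more can be done
None
```

I turned the selector to off, unscrewed the red lid about 70° until its threads let go, and handed in the job with the lid held level about 24 mm above the rim; the jar was still seated in its nest. The judge's verdict wasn't shown.

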